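Stack the board case from the drawer onto its mate

ROBOT

A 6-joint arm with a two-finger parallel gripper is mounted at the origin on the work surface. World frame = base frame: x ahead of the robot, y to its left, z up, the work surface at z = 0. Lengths are in m, angles in rad, forces in N, time in s.
With the tool pointing down it reaches from about 0.25 to 0.85 m from the base axis. Payload 12.5 kg.
Tool frame: the origin (TCP) lies midway between the tips of the shut fingers; the grasp point (between the pads) lies tcp_to_grasp behind it (tcp_to_grasp is the distance from the TCP to the grasp point, in m); z points along the fingers, y is the line along which they close (so a half turn about z gives the same grasp; the last joint's range is limited). The gripper opens to 93 mm and grips with 3 to 60 N. Pads are 15 mm wide; open, the fingers measure 128 mm over their backs; the gripper's body (75 mm by 188 mm) begins 65 mm behind the grasp point.
Start: joints at [1.246, 0.351, 1.652, -0, 1.139, -0.085], TCP at [0.131, 0.534, 0.219] pointing down, gripper open.
Joint ranges: [-2.75, 2.75], [-0.79, 2.1], [0.01, 2.65], [-1.57, 4.71], [0.07, 3.14], [-2.87, 2.87]. Speed limits (rad/s): [2.22, 2.22, 2.79, 3.14, 3.14, 3.14].

INTERFACE

Orientations are given as [roll, pitch, yaw] about the fixed x, y, z axes, in that order (R = Rz(yaw) Ry(pitch) Rx(roll)).
In Python, from plant import observe, grab_frame, sign_off, tcp_to_grasp gives the robot as it stands.
- The arm moves only by the shell command python3 -m crank 'ROWS'. ROWS is JSON, a list of rows, each a list of 7 numbers: the turn, a rotation vector about the tool's x, y, z normalised to -1 to 1, where 1 is 60 degrees, then the shift along the tool's x, y, z normalised to -1 to 1, where 1 is 0.1 m, then the closure, from -1 (fully open) to 1 (shut). In form: [[ax, ay, az, x, y, z, gripper], ...]. A call has 1 to 5 rows; each row is the pose to reach, as a shift and turn from the pose commanded when the call began, along the tool's axes at that moment; what a row does not reach only later rows make up. A row lasts 1/10 s, in which the tool goes at most 50 mm and 8.59 degrees, less where a joint would pass 70% of its speed; a pose out of reach is approached as far as the arm can. A call with a number of a shift or a turn outside -1 to 1 is refused whole. A call with a gripper value outside its range is refused whole. The fingers move at their own pace and stop on an object; the grip force is fixed at half the most. Time passes only in rows, so rows that repeat a pose let the fingers close. It gives the time, the measured TCP pose, the force, the opening and the grip force at its end, in the units of the state.
- observe(): the state, without advancing time (a new reading comes with each control period).
- grab_frame(name): name is "scene" or "side" or "wrist"; returns a dict with "frame" (480x640x3 uint8, red, green, blue), "depth" (480x640 float32, m along the optical axis (not along the pixel's ray), 0 where there is no reading), "K" (3x3 intrinsics, pixels), "view" (4x4, takes a point from world to camera coordinates). Camera axes: x right, y up, looking along -z (the intrinsics and any distortion apply to the point x, -y, -z); pixel columns grow to the right and rows downward; lengths in m; the calibration is good to about 2 mm. A picture is of the moment at which its call begins.
- sign_off(): hands the job in; it is judged then, once.
The state is a dict: "t": time; "joints": joint angles; "qd": joint speeds; "joint_efforts": joint torques, N m; "ee_pos": TCP position; "tcp_rot": TCP orientation; "ft_force": force on the tool from outside, world axes, zero at the start; "ft_torque": the same for the moment, N m; "width": finger opening in m; "gripper_force": force on a finger pad.
Only numpy, scipy, OpenCV 4.12 (cv2) and the standard library are available. Lean on these libraries where they do the work, as an engineer would, in place of code of your own. Each camera call takes 0.05 s, during which the arm holds its last target. There are 200 camera calls.

TASK

Pull the drawer of the small bench unit well open, take out the lidded board case inside it, and stack that on the matching case that stands on the green bench, so that the recesses in its base lock fully down over the four lugs on the lid below. There are finished boards inside: keep the case upright and set it down rather than dropping it. Leave the case underneath and the other things on the bench where they stand.

Things in the scene. Friction and masses are not known exactly. Their poses are not given: they have to be found in the camera images.
- cabinet: Ivory one-drawer bench unit, fixed to the bench, 240 deep (its x) x 240 wide (its y) x 99 high. Origin: centre of its underside, at bench level. Its -x side is the drawer front and faces roughly to the robot; the drawer slides out along the unit's -x. The front edge of the unit's top board is at x = -105 in its frame.
- cabinet_drawer0 (a joint): Travel of the drawer in m: 0 shut, 0.165 fully out. About 1 N of friction plus light damping; stays where left. Inside 195 deep x 198 wide; floor 22 above the bench; side and back walls end 77 above the bench, the front panel 88. Front panel's inner face at x = -99 in the unit's frame when shut.
- cabinet_drawer0_handle (a point): Middle of the drawer's straight steel bar handle: a round bar 11 thick and 120 long, level and parallel to the unit's y, 61 above the bench, its axis 35 in front of the drawer front (29 free behind the bar). It is 38 below the top of the unit, so it can be pinched or hooked from above. Moves with the drawer.
- case_center (a point): Case to move, lying in the drawer, long side roughly along the slide (it may slip as the drawer moves): black closed box, grey lid fixed on, 100 long (its x) x 56 wide (y) x 40 high plus lugs, about 0.25 kg. Point: its centre, 20 above its underside; z up. Underside: four square recesses 18 x 18, 8 deep, at x +-33, y +-14. A latch plate stands 2 proud at each short end.
- base_case_center (a point): Case to stack on, loose on the bench, same make and size, about 0.6 kg. Point: its centre, 20 above the bench; x along its length, z up. On each case's lid: four round lugs 14 wide, 6 high, tapered to 9 at the top, at x +-33, y +-14, so 2 of play in the recesses; half a turn fits as well. Locked, the upper centre is 40 straight above this point, long sides parallel.
- flat_box: Bystander: black box with a plain flat pale-grey lid and no lugs, 92 x 72 x 30 high, standing in the row with the case to stack on (either of the two may be the nearer to the middle). Origin: centre of its underside.
- carrier: Bystander: flat black carrier plate 130 x 110 x 8 with a white and green board panel on it. Origin: centre of its underside.
- jar: Bystander: small closed amber jar, 52 in diameter, 75 high. Origin: centre of its underside.
- brush: Bystander: small hand brush with a black handle, 120 long, lying flat. Origin: on its underside.
Mind the look-alikes: they are no part of the job. Leave any brown or red look-alike of the part that bears base_case_center alone.

How it is judged:
By the outcome, as a careful person would: the job done as asked, in the order asked, and still so for the second after the job is handed in, with the robot touching nothing.
It also fails if it takes over 59 s, if anything falls off the work surface, if the arm or the gripper's body presses on something with over 40 N, if the wrist force passes 120 N, or if a joint passes its speed limit or range.

## Working session

There is one attempt and no reset: what is moved stays moved. The work goes in short steps, Python scripts to look and compute and a shell command to move; the robot and the scene stay as the last step left them, time stands still between calls to the robot, and variables do not carry over. Pictures are saved under pics/ and viewed, at most 10 in all, crops included, and the job is handed in when it is done.

```bash
ls; mkdir -p pics
cat > h.py <<'E'
import numpy as np, cv2
from scipy.spatial.transform import Rotation as R
from plant import observe, grab_frame, tcp_to_grasp
def cloud(f):
    K=f["K"];d=f["depth"];v,u=np.mgrid[:480,:640]
    p=np.stack([(u-K[0,2])/K[0,0]*d,-(v-K[1,2])/K[1,1]*d,-d,np.ones_like(d)],-1)
    w=p@np.linalg.inv(f["view"]).T
    w=w[...,:3]; w[d==0]=np.nan
    return w
def save(f,n): cv2.imwrite("pics/"+n,f["frame"][...,::-1])
def pose():
    s=observe(); return np.array(s["ee_pos"]),R.from_euler("xyz",s["tcp_rot"])
def rel(target,yaw=None):
    p,r=pose(); d=r.inv().apply(np.array(target)-p)/0.1
    out=[d.round(3)]
    if yaw is not None:
        t=R.from_euler("xyz",[np.pi,0,yaw]); out.append(((r.inv()*t).as_rotvec(degrees=True)/60).round(3))
    return out
E
python3 - <<'E'
from h import *
s=observe();print(s,tcp_to_grasp)
for n in("scene","side","wrist"):
    f=grab_frame(n);save(f,n+"0.png");np.savez("f_"+n,**f);print(f["K"].round(1).tolist(),f["view"].round(3).tolist(),[k for k in f])
E
```

```text
pics
{'t': 0.0, 'joints': array([ 1.24641047e+00,  3.51225987e-01,  1.65243796e+00,  1.92008972e-05,
        1.13906813e+00, -8.45885865e-02]), 'qd': array([-0.00069925, -0.00128657,  0.00097463, -0.00140832, -0.0006217 ,
       -0.00126125]), 'joint_efforts': array([-3.75067684e-03, -4.97330546e+01, -2.85245866e+01,  6.96923956e-02,
        2.58840574e-02, -4.95685106e-05]), 'ee_pos': array([0.13048286, 0.53394513, 0.21810176]), 'tcp_rot': array([-3.14045878e+00, -1.13634968e-04,  2.90178728e+00]), 'ft_force': array([-0.40119842, -1.39009924, -0.96419115]), 'ft_torque': array([ 0.01788503,  0.00874396, -0.03312527]), 'gripper_force': 0.0, 'width': 0.09321402327501352} 0.0188
[[513.2, 0.0, 323.7], [0.0, 513.2, 237.7], [0.0, 0.0, 1.0]] [[-0.634, 0.773, -0.018, 0.459], [-0.552, -0.436, 0.711, 0.231], [0.542, 0.46, 0.703, -1.58], [0.0, 0.0, 0.0, 1.0]] ['frame', 'depth', 'K', 'view']
[[519.6, 0.0, 321.5], [0.0, 519.6, 239.1], [0.0, 0.0, 1.0]] [[0.979, -0.201, 0.012, -0.592], [0.148, 0.758, 0.635, -0.016], [-0.137, -0.62, 0.772, -1.145], [0.0, 0.0, 0.0, 1.0]] ['frame', 'depth', 'K', 'view']
[[335.0, 0.0, 314.8], [0.0, 335.0, 245.2], [0.0, 0.0, 1.0]] [[0.236, 0.972, -0.002, -0.55], [-0.928, 0.225, -0.299, 0.037], [-0.29, 0.072, 0.954, -0.393], [0.0, 0.0, 0.0, 1.0]] ['frame', 'depth', 'K', 'view']
```

View pics/scene0.png

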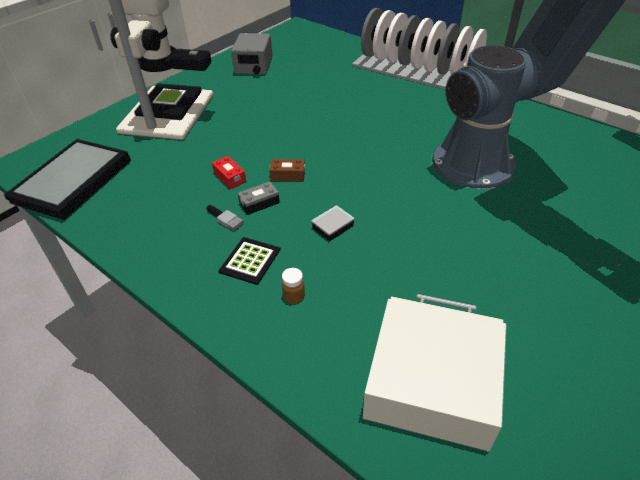

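View pics/side0.png

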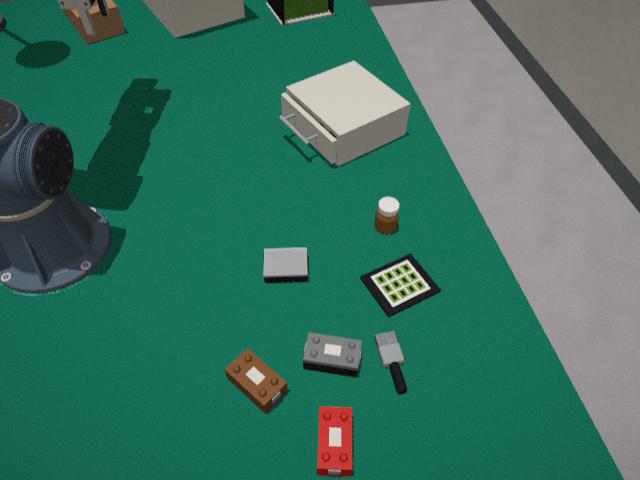

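The scene picture shows the cabinet top around (438,345) and its handle at (446,301), with the grey base case at (259,197) between the red and brown look-alikes. In the side view the cabinet is at (345,110), the handle at (298,130) and the grey case at (333,353).

```bash
cat > m.py <<'E'
from h import *
for n in("scene","side"):
    f=dict(np.load(f"f_{n}.npz"));w=cloud(f);x,y,z=w[...,0],w[...,1],w[...,2]
    c={"scene":(440,350),"side":(345,110)}[n]; b={"scene":(259,190),"side":(333,353)}[n]
    print(n,"top",w[c[1],c[0]].round(4),"lid",w[b[1],b[0]].round(4))
    for name,px,rad,lo,hi in(("cab",c,.25,.092,.106),("lid",b,.09,.034,.044)):
        q=w[px[1],px[0]]
        m=(np.hypot(x-q[0],y-q[1])<rad)&(z>lo)&(z<hi)
        if name=="lid":
            g=f["frame"].astype(int); m&=(g.max(-1)-g.min(-1)<30)
        k,lab=cv2.connectedComponents(m.astype(np.uint8)); 
        l=np.bincount(lab[m]).argmax(); m=lab==l
        P=w[m]; (cx,cy),(a,bb),ang=cv2.minAreaRect((P[:,:2]*1000).astype(np.float32))
        print(name,m.sum(),np.nanmedian(P[:,2]).round(4),(round(cx,1),round(cy,1)),(round(a,1),round(bb,1)),round(ang,2))
    # handle: in front of cabinet
    m=(z>.05)&(z<.072)&(np.hypot(x-w[c[1],c[0]][0],y-w[c[1],c[0]][1])<.25)
    g=f["frame"].astype(int); 
    bx={"scene":(slice(290,312),slice(412,480)),"side":(slice(110,150),slice(275,320))}[n]
    mm=np.zeros_like(m);mm[bx]=m[bx]
    P=w[mm]; print("handle",len(P),P.mean(0).round(4) if len(P) else"", P.min(0).round(3),P.max(0).round(3))
E
python3 m.py
```

```text
scene top [0.7162 0.2851 0.1012] lid [ 0.5345 -0.39    0.0393]
cab 13315 0.1002 (728.2, 289.0) (230.5, 240.3) 23.42
lid 452 0.0409 (546.4, -385.4) (61.6, 101.8) 67.96
handle 328 [0.5787 0.2246 0.0657] [0.55  0.165 0.058] [0.615 0.283 0.071]
side top [0.7105 0.2291 0.098 ] lid [ 0.5443 -0.3927  0.0412]
cab 5039 0.0983 (730.1, 288.2) (230.7, 249.3) 23.61
lid 1514 0.0393 (545.1, -385.0) (59.6, 103.1) 69.48
handle 418 [0.5928 0.2293 0.0624] [0.548 0.161 0.05 ] [0.634 0.319 0.072]
```

```bash
python3 -m crank '[[0,0,0.44,0,0,0,0.5],[0,0,0.44,0,0,0,0.5],[0,0,0.44,0,0,0,0.5],[0,0,0.44,0,0,0,0.5]]'
python3 -m crank '[[0,0,0.44,0,0,0,0.5],[0,0,0.44,0,0,0,0.5],[0,0,0.44,0,0,0,0.5],[0,0,0.44,0,0,0,0.5]]'
python3 -m crank '[[0,0,0,-0.45,0.28,0,0.5],[0,0,0,-0.9,0.56,0,0.5],[0,0,0,-0.9,0.56,0,0.5]]'
python3 -m crank '[[0,0,0,-0.45,0.28,0,0.5],[0,0,0,-0.9,0.56,0,0.5],[0,0,0,-0.9,0.56,0,0.5]]'
python3 -m crank '[[0,0,0,-0.45,0.28,0,0.5],[0,0,0,-0.9,0.56,0,0.5],[0,0,0,-0.9,0.56,0,0.5]]'
python3 -m crank '[[0,0,0,-0.45,0.28,0,0.5],[0,0,0,-0.9,0.56,0,0.5],[0,0,0,-0.9,0.56,0,0.5],[0,0,0,-0.9,0.56,0,0.5]]'
python3 - <<'E'
from h import *
print(observe()['t'],pose()[0],observe()['tcp_rot'],observe()['width'],rel([.580,.224,.12],np.deg2rad(113.5)))
f=grab_frame("wrist");save(f,"w1.png");np.savez("f_w1",**f)
E
```

```text
t: 0.55
ee_pos: [0.1306, 0.5341, 0.2184]
tcp_rot: [-3.141, 0.0, 2.438]
ft_force: [-0.2, -0.1, 0.4]
width: 0.0657
gripper_force: 0.0
t: 0.95
ee_pos: [0.1306, 0.5342, 0.2185]
tcp_rot: [-3.141, 0.0, 1.981]
ft_force: [-0.1, 0.6, -0.3]
width: 0.0333
gripper_force: 0.0
t: 1.25
ee_pos: [0.2207, 0.4718, 0.2186]
tcp_rot: [3.141, 0.001, 1.984]
ft_force: [-0.4, 0.5, -0.2]
width: 0.0235
gripper_force: 0.0
t: 1.55
ee_pos: [0.3078, 0.4118, 0.2187]
tcp_rot: [3.141, 0.0, 1.983]
ft_force: [-0.1, 2.1, -0.2]
width: 0.023
gripper_force: 0.0
t: 1.85
ee_pos: [0.3948, 0.3518, 0.2186]
tcp_rot: [3.141, 0.0, 1.982]
ft_force: [-1.1, 0.5, -0.4]
width: 0.0231
gripper_force: 0.0
t: 2.25
ee_pos: [0.4794, 0.2934, 0.2183]
tcp_rot: [-3.141, -0.0, 1.982]
ft_force: [-1.3, 1.1, 0.2]
width: 0.0229
gripper_force: 0.0
2.25 [0.47936612 0.29344523 0.21829748] [-3.14096216e+00 -3.49513243e-04  1.98189964e+00] 0.022887765903662118 [array([-1.039,  0.646,  0.982]), array([-0.001, -0.   ,  0.001])]
```

View pics/w1.png

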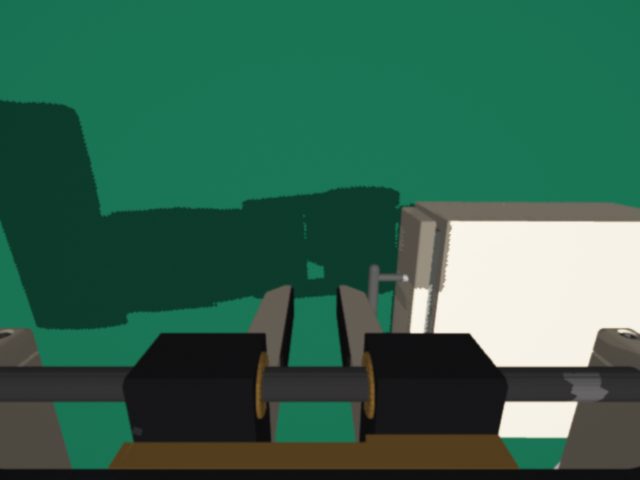

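The wrist view shows the handle bar's end at (373,270), parallel to the tool, right of the fingers; the cabinet front runs vertically at x≈430.

```bash
python3 -m crank '[[0,0,0,-0.5,0.32,0.3,0.5],[0,0,0,-1,0.645,0.6,0.5],[0,0,0,-1,0.645,0.6,0.5],[0,0,0,-1,0.645,0.6,0.5]]'
python3 - <<'E'
from h import *
f=grab_frame("wrist");np.savez("f_w2",**f)
a=np.deg2rad(23.5);u=np.array([np.cos(a),np.sin(a)]);v=np.array([-u[1],u[0]])
p,r=pose();print(p,"tool u,v",p[:2]@u,p[:2]@v)
for F in(dict(np.load("f_w1.npz")),f):
    w=cloud(F);U=w[...,:2]@u;V=w[...,:2]@v;z=w[...,2]
    m=(z>.05)&(z<.072)&(U>.59)&(U<.65)&(V>-.12)&(V<.08)
    m&=(np.abs(U-.622)<.02)
    print("handle",m.sum(),np.median(U[m]),np.percentile(U[m],[5,95]),np.percentile(V[m],[1,99]),z[m].max())
    t=(z>.093)&(z<.103)&(U>.6); print("top front edge",np.percentile(U[t],[.2,1,5]),np.median(z[t]))
    t=(z>.083)&(z<.091)&(U>.6); print("front panel",np.percentile(U[t],[1,50,99]),np.median(z[t]))
E
```

```text
t: 2.7
ee_pos: [0.5784, 0.2267, 0.1562]
tcp_rot: [-3.138, -0.0, 1.981]
ft_force: [-0.8, 0.4, 0.0]
width: 0.0232
gripper_force: 0.0
[0.57758868 0.22783014 0.15743748] tool u,v 0.620530577014271 -0.021379025020018327
handle 597 0.6191356042702497 [0.61294768 0.63798657] [-0.01338577  0.0395551 ] 0.06874379516795714
top front edge [0.67196671 0.67249976 0.68138888] 0.09956065490401872
front panel [0.65275609 0.66189809 0.84148329] 0.08700915496186756
handle 2467 0.6188457178853647 [0.61305691 0.63585526] [-0.08574566  0.03811542] 0.06893026027703991
top front edge [0.67204919 0.67258287 0.67972973] 0.09954088838885249
front panel [0.65279898 0.66061465 0.67232883] 0.08699527417788043
```

```bash
python3 -m crank '[[0,0,0,0,-0.02,0.25,0.5],[0,0,0,0,-0.02,0.5,0.5],[0,0,0,0,-0.02,0.75,0.5],[0,0,0,0,-0.02,0.75,0.5]]'
python3 -m crank '[[0,0,0,0,0,0.2,0.5],[0,0,0,0,0,0.39,0.5],[0,0,0,0,0,0.39,0.5]]'
python3 -m crank '[[0,0,0,0,0,0,1],[0,0,0,0,0,0,1],[0,0,0,0,0,0,1],[0,0,0,0,0,0,1]]'
```

```text
t: 3.15
ee_pos: [0.5736, 0.2278, 0.0817]
tcp_rot: [-3.137, -0.001, 1.983]
ft_force: [-0.4, -1.1, -0.1]
width: 0.0234
gripper_force: 0.0
t: 3.45
ee_pos: [0.5751, 0.2274, 0.0444]
tcp_rot: [-3.14, -0.0, 1.982]
ft_force: [-0.3, -0.3, -0.1]
width: 0.0237
gripper_force: 0.0
t: 3.85
ee_pos: [0.5772, 0.2271, 0.0464]
tcp_rot: [3.139, -0.0, 1.98]
ft_force: [-3.0, 3.4, 7.7]
width: 0.0101
gripper_force: 30.0
```

```bash
python3 -m crank '[[0,0,0,0,-0.08,0,1],[0,0,0,0,-0.2,0,1],[0,0,0,0,-0.35,0,1],[0,0,0,0,-0.5,0,1],[0,0,0,0,-0.65,0,1]]'
python3 -m crank '[[0,0,0,0,-0.15,0,1],[0,0,0,0,-0.3,0,1],[0,0,0,0,-0.45,0,1],[0,0,0,0,-0.6,0,1],[0,0,0,0,-0.72,0,1]]'
python3 -m crank '[[0,0,0,0,-0.1,0,1],[0,0,0,0,-0.18,0,1],[0,0,0,0,-0.23,0,1],[0,0,0,0,-0.25,0,1],[0,0,0,0,-0.25,0,1]]'
```

```text
t: 4.35
ee_pos: [0.5175, 0.2013, 0.0463]
tcp_rot: [3.138, -0.0, 1.98]
ft_force: [-0.5, 6.2, 7.9]
width: 0.01
gripper_force: 30.0
t: 4.85
ee_pos: [0.4513, 0.1727, 0.0463]
tcp_rot: [3.138, -0.001, 1.98]
ft_force: [-2.5, 8.9, 9.5]
width: 0.0095
gripper_force: 30.0
t: 5.35
ee_pos: [0.4286, 0.1629, 0.0462]
tcp_rot: [3.139, -0.001, 1.98]
ft_force: [-4.6, 9.3, 14.5]
width: 0.0099
gripper_force: 30.0
```

```bash
python3 -m crank '[[0,0,0,0,0,0,0.5],[0,0,0,0,0,0,0.5],[0,0,0,0,0,0,0.5]]'
python3 -m crank '[[0,0,0,0,0,-0.2,0.5],[0,0,0,0,0,-0.5,0.5],[0,0,0,0,0,-1,0.5],[0,0,0,0,0,-1,0.5]]'
python3 -m crank '[[0,0,0,0,0,-0.4,0.5],[0,0,0,0,0,-0.9,0.5],[0,0,0,0,0,-0.9,0.5]]'
python3 - <<'E'
from h import *
f=grab_frame("side");np.savez("f_s3",**f);g=grab_frame("wrist");np.savez("f_w3",**g)
print(pose()[0])
im=np.vstack([cv2.resize(f["frame"][20:220,180:440],(640,492))[...,::-1]])
cv2.imwrite("pics/s3.png",im);save(g,"w3.png")
E
```

```text
t: 5.65
ee_pos: [0.4281, 0.1618, 0.0448]
tcp_rot: [3.141, 0.0, 1.98]
ft_force: [-0.5, 0.6, -0.7]
width: 0.0224
gripper_force: 0.0
t: 6.05
ee_pos: [0.4306, 0.1625, 0.1495]
tcp_rot: [3.133, 0.001, 1.98]
ft_force: [0.1, -0.0, -0.6]
width: 0.0236
gripper_force: 0.0
t: 6.35
ee_pos: [0.4303, 0.1624, 0.2396]
tcp_rot: [3.133, 0.001, 1.98]
ft_force: [-0.1, 0.1, -0.2]
width: 0.023
gripper_force: 0.0
[0.42813259 0.16180476 0.23472031]
```

View pics/w3.png

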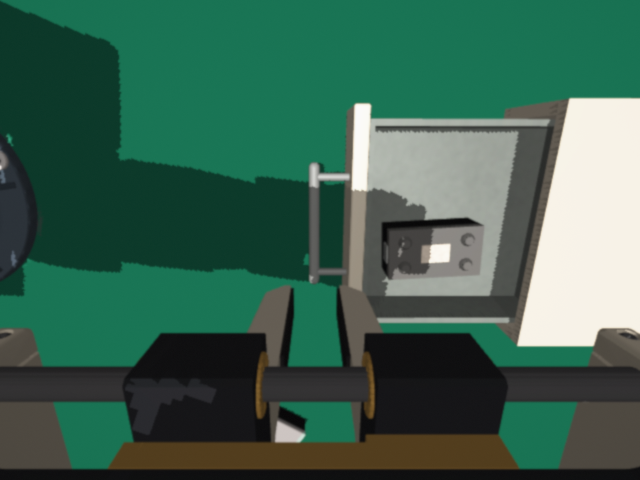

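View pics/s3.png

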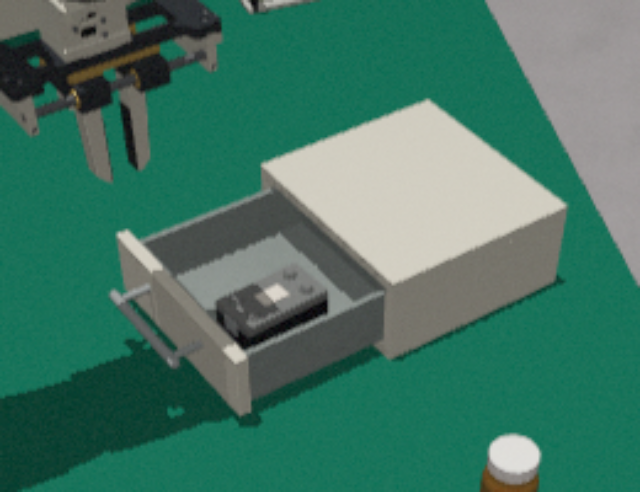

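The drawer stands open; in the wrist view the case lies at about (435,250), near the lower (-y) side wall, with its lugs at (404,243), (468,240), (405,267), (466,265). The side view confirms this, with the case close behind the front panel.

```bash
cat > m2.py <<'E'
from h import *
import sys
a=np.deg2rad(23.5);u=np.array([np.cos(a),np.sin(a)]);v=np.array([-u[1],u[0]])
def case(F,zlo=.055,zhi=.066):
    w=cloud(F);U=w[...,:2]@u;V=w[...,:2]@v;z=w[...,2]
    # drawer interior, unit frame origin at (.722,.2855)
    o=np.array([.722,.2855]);u0=o@u;v0=o@v
    m=(z>zlo)&(z<zhi)&(U-u0>-.256)&(U-u0<-.11)&(abs(V-v0)<.092)
    k,lab,st,_=cv2.connectedComponentsWithStats(m.astype(np.uint8),connectivity=4)
    m=lab==1+st[1:,4].argmax()
    P=w[m];Q=(np.c_[U[m]-u0,V[m]-v0]*1000).astype(np.float32)
    (c,s,an)=cv2.minAreaRect(Q); 
    cw=(np.array(c)/1000+[u0,v0])@np.c_[u,v].T
    print(m.sum(),"z",np.median(P[:,2]).round(4),"unit-frame c",np.round(c,1),"size",np.round(s,1),"ang",round(an,1),"world",cw.round(4))
    for nm,zl,zh in(("side walls z",.07,.082),("front z",.083,.092)):
        t=(z>zl)&(z<zh)&(U-u0>-.3)&(U-u0<-.115)&(abs(V-v0)<.13)
        if t.sum()>50: print(nm,np.percentile(U[t]-u0,[1,99]).round(3),np.percentile(V[t]-v0,[1,99]).round(3),np.median(z[t]).round(4))
if __name__=="__main__":
    for n in("f_w3","f_s3"): case(dict(np.load(n+".npz")))
E
python3 m2.py
```

```text
4470 z 0.0626 unit-frame c [-188.1  -28.8] size [103.1  56.9] ang 3.1 world [0.5609 0.1841]
side walls z [-0.283 -0.117] [-0.104  0.106] 0.0774
front z [-0.283 -0.268] [-0.057  0.117] 0.087
639 z 0.0612 unit-frame c [-188.5  -31.1] size [103.8  60.4] ang 3.0 world [0.5615 0.1818]
side walls z [-0.285 -0.119] [-0.117  0.108] 0.0753
front z [-0.284 -0.268] [-0.116  0.114] 0.0856
```

```bash
python3 -m crank '[[0,0,0.484,0,0,0,-0.63],[0,0,0.484,0,0,0,-0.63],[0,0,0.484,0,0,0,-0.63],[0,0,0.484,0,0,0,-0.63]]'
python3 -m crank '[[0,0,0.484,0,0,0,-0.63],[0,0,0.484,0,0,0,-0.63],[0,0,0.484,0,0,0,-0.63],[0,0,0.484,0,0,0,-0.63]]'
python3 -m crank '[[0,0,0.484,0,0,0,-0.63],[0,0,0.484,0,0,0,-0.63],[0,0,0.484,0,0,0,-0.63],[0,0,0.484,0,0,0,-0.63],[0,0,0.484,0,0,0,-0.63]]'
python3 - <<'E'
from h import *
from m2 import case
print(observe()['width'],observe()["joints"],rel([.561,.1835,.16],np.deg2rad(26.5)))
f=grab_frame("wrist");case(f)
E
```

```text
t: 6.85
ee_pos: [0.4272, 0.1616, 0.2326]
tcp_rot: [-3.139, 0.001, 1.468]
ft_force: [-0.5, -0.3, -0.7]
width: 0.0505
gripper_force: 0.0
t: 7.25
ee_pos: [0.4272, 0.1616, 0.2326]
tcp_rot: [-3.14, 0.003, 0.961]
ft_force: [-0.6, -0.5, -0.4]
width: 0.0755
gripper_force: 0.0
t: 7.75
ee_pos: [0.4273, 0.1616, 0.2329]
tcp_rot: [-3.141, 0.003, 0.459]
ft_force: [-0.3, 0.7, -0.7]
width: 0.0763
gripper_force: 0.0
0.07627954442190804 [ 2.59663627e-01  1.64721847e-01  1.86116119e+00 -8.24392590e-05
  1.11869813e+00  1.37152833e+00] [array([1.298, 0.397, 0.725]), array([-0.001,  0.003, -0.003])]
6776 z 0.0626 unit-frame c [-187.1  -28.6] size [103.5  56. ] ang 3.3 world [0.5619 0.1846]
side walls z [-0.268 -0.124] [-0.104  0.106] 0.0774
front z [-0.283 -0.268] [-0.112  0.115] 0.087
```

```bash
python3 -m crank '[[0,0,0,0.35,0.1,0,-0.63],[0,0,0,0.65,0.2,0,-0.63],[0,0,0,0.65,0.2,0,-0.63]]'
python3 -m crank '[[0,0,0,0.35,0.1,0.35,-0.63],[0,0,0,0.65,0.2,0.72,-0.63],[0,0,0,0.65,0.2,0.72,-0.63],[0,0,0,0.65,0.2,0.72,-0.63]]'
python3 - <<'E'
from h import *
from m2 import case
f=grab_frame("wrist");case(f);np.savez("f_w4",**f)
print(observe()["ft_force"],pose()[0],rel([.5618,.1842,.029],np.deg2rad(26.7)))
E
```

```text
t: 8.1
ee_pos: [0.4972, 0.1728, 0.2333]
tcp_rot: [-3.142, 0.001, 0.461]
ft_force: [-0.4, -0.3, -0.2]
width: 0.0764
gripper_force: 0.0
t: 8.5
ee_pos: [0.5611, 0.1834, 0.1612]
tcp_rot: [-3.141, 0.003, 0.461]
ft_force: [-0.4, 0.3, 0.9]
width: 0.0757
gripper_force: 0.0
7270 z 0.0627 unit-frame c [-186.5  -28.6] size [102.4  56.2] ang 3.2 world [0.5624 0.1849]
side walls z [-0.268 -0.117] [-0.104  0.107] 0.0773
front z [-0.282 -0.267] [-0.105  0.086] 0.0869
[-0.05445101 -0.15952355  0.79493902] [0.56147271 0.18362337 0.16288041] [array([ 0.006, -0.004,  1.339]), array([-0.   ,  0.001, -0.005])]
```

```bash
python3 -m crank '[[0,0,0,0.01,-0.005,0.3,-0.63],[0,0,0,0.01,-0.005,0.6,-0.63],[0,0,0,0.01,-0.005,0.9,-0.63],[0,0,0,0.01,-0.005,0.9,-0.63]]'
python3 -m crank '[[0,0,0,0,0,0.15,-0.63],[0,0,0,0,0,0.3,-0.63],[0,0,0,0,0,0.42,-0.63],[0,0,0,0,0,0.42,-0.63]]'
python3 -c "
from h import *
print(pose()[0],observe()['ft_force'])"
```

```text
t: 8.95
ee_pos: [0.5608, 0.1843, 0.0715]
tcp_rot: [-3.141, 0.003, 0.461]
ft_force: [-0.9, 0.3, 0.5]
width: 0.0754
gripper_force: 0.0
t: 9.35
ee_pos: [0.5621, 0.1844, 0.0293]
tcp_rot: [-3.141, 0.002, 0.46]
ft_force: [-0.1, 0.1, -0.4]
width: 0.0755
gripper_force: 0.0
[0.56207372 0.18438885 0.02928601] [-0.11854219  0.05702687 -0.43014452]
```

```bash
python3 -m crank '[[0,0,0,0,0,0,1],[0,0,0,0,0,0,1],[0,0,0,0,0,0,1],[0,0,0,0,0,0,1],[0,0,0,0,0,0,1]]'
python3 -m crank '[[0,0,0,0,0,-0.05,1],[0,0,0,0,0,-0.15,1],[0,0,0,0,0,-0.3,1],[0,0,0,0,0,-0.5,1],[0,0,0,0,0,-0.7,1]]'
python3 -m crank '[[0,0,0,0,0,-0.2,1],[0,0,0,0,0,-0.4,1],[0,0,0,0,0,-0.6,1],[0,0,0,0,0,-0.8,1],[0,0,0,0,0,-0.8,1]]'
python3 - <<'E'
from h import *
f=grab_frame("wrist");save(f,"w5.png");np.savez("f_w5",**f)
g=grab_frame("side");np.savez("f_s5",**g)
p,r=pose();w=cloud(f);q=r.inv().apply((w.reshape(-1,3)-p)).reshape(w.shape)
m=(abs(q[...,0])<.07)&(abs(q[...,1])<.045)&(q[...,2]>-.03)&(q[...,2]<.03)
P=q[m];print(m.sum(),np.percentile(P,[1,50,99],axis=0).round(4))
print(p,r.as_euler("xyz"))
E
```

```text
t: 9.85
ee_pos: [0.5632, 0.1847, 0.0312]
tcp_rot: [3.141, -0.001, 0.46]
ft_force: [0.1, 1.3, 5.3]
width: 0.0557
gripper_force: 30.0
t: 10.35
ee_pos: [0.5628, 0.1846, 0.1023]
tcp_rot: [3.142, -0.0, 0.46]
ft_force: [-0.5, 0.6, -3.1]
width: 0.0555
gripper_force: 30.0
t: 10.85
ee_pos: [0.5641, 0.1849, 0.1842]
tcp_rot: [3.14, -0.005, 0.46]
ft_force: [-0.6, 0.6, -3.4]
width: 0.0558
gripper_force: 30.0
2560 [[ 0.0101 -0.041  -0.0298]
 [ 0.0498  0.     -0.0187]
 [ 0.0521  0.0416  0.0044]]
[0.56269619 0.18454193 0.18083375] [ 3.14147985e+00 -5.05208635e-04  4.59717192e-01]
```

View pics/w5.png

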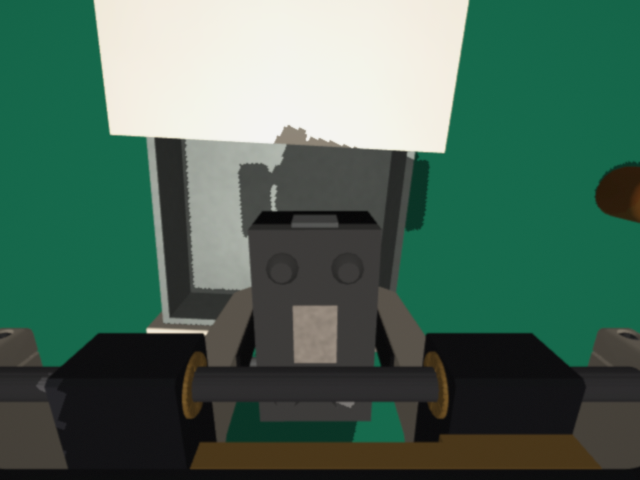

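The wrist view shows the case held level between the pads, with lugs at (282,268) and (348,268) and its far end at row 213–225.

```bash
cat > m3.py <<'E'
from h import *
f=dict(np.load("f_w5.npz"));p=np.array([0.56269619,0.18454193,0.18083375]);r=R.from_euler("xyz",[3.14148,-.0005,.45972])
w=cloud(f);q=r.inv().apply((w.reshape(-1,3)-p)).reshape(w.shape)
for nm,(c0,c1,r0,r1) in dict(lugL=(262,301,250,288),lugR=(328,368,250,288)).items():
    s=q[r0:r1,c0:c1].reshape(-1,3);lid=np.nanmedian(s[:,2]);t=s[s[:,2]<np.nanpercentile(s[:,2],2)+.0022]
    print(nm,"lid z",lid,"top",t[:,2].min(),len(t),t.mean(0).round(4),t.min(0).round(4),t.max(0).round(4))
# lid plane tilt
s=q[230:300,255:375].reshape(-1,3);s=s[np.isfinite(s[:,2])];md=np.median(s[:,2]);s=s[abs(s[:,2]-md)<.003]
A=np.c_[s[:,:2],np.ones(len(s))];print("plane",np.linalg.lstsq(A,s[:,2],rcond=None)[0],"end x",s[:,0].max(),"y",s[:,1].min(),s[:,1].max())
E
python3 m3.py
```

```text
lugL lid z -0.03680068196747614 top -0.042223286210828596 470 [ 0.0333 -0.0137 -0.0406] [ 0.0277 -0.0192 -0.0422] [ 0.0391 -0.0083 -0.0394]
lugR lid z -0.03659394178762028 top -0.04248915317894481 460 [ 0.0335  0.014  -0.0407] [ 0.028   0.0084 -0.0425] [ 0.0387  0.0197 -0.0395]
plane [-0.00583849 -0.00153168 -0.03477672] end x 0.050042532322052996 y -0.026280118299209485 0.02692319703410226
```

```bash
python3 -m crank '[[0,0,0.1,0,0,0,1],[0,0,0.2,0,0,0,1],[0,0,0.3,0,0,0,1],[0,0,0.4,0,0,0,1]]'
python3 -m crank '[[0,0,0.1,0,0,0,1],[0,0,0.2,0,0,0,1],[0,0,0.3,0,0,0,1],[0,0,0.4,0,0,0,1],[0,0,0.4,0,0,0,1]]'
python3 -m crank '[[0,0,0,0.03,0.1,0,1],[0,0,0,0.05,0.3,0,1],[0,0,0,0.08,0.6,0,1],[0,0,0,0.12,0.9,0,1]]'
python3 -m crank '[[0,0,0,0.04,0.3,0,1],[0,0,0,0.08,0.6,0,1],[0,0,0,0.12,0.9,0,1]]'
python3 -m crank '[[0,0,0,0.04,0.3,0,1],[0,0,0,0.08,0.6,0,1],[0,0,0,0.12,0.9,0,1]]'
python3 -m crank '[[0,0,0,0.04,0.3,0,1],[0,0,0,0.08,0.6,0,1],[0,0,0,0.12,0.9,0,1]]'
python3 -m crank '[[0,0,0,0.04,0.3,0,1],[0,0,0,0.08,0.6,0,1],[0,0,0,0.12,0.9,0,1]]'
python3 -m crank '[[0,0,0,0.04,0.3,0,1],[0,0,0,0.08,0.6,0,1],[0,0,0,0.12,0.8,0,1],[0,0,0,0.12,0.86,0,1],[0,0,0,0.12,0.86,0,1]]'
python3 - <<'E'
from h import *
f=grab_frame("wrist");save(f,"w6.png");p,r=pose();np.savez("f_w6",p=p,q=r.as_quat(),**f)
print(p,observe()["tcp_rot"],observe()["width"])
E
```

```text
t: 11.35
ee_pos: [0.5622, 0.1844, 0.1792]
tcp_rot: [3.141, 0.002, 0.036]
ft_force: [-1.0, -0.5, -2.3]
width: 0.056
gripper_force: 30.0
t: 11.85
ee_pos: [0.5622, 0.1844, 0.1794]
tcp_rot: [3.14, 0.002, -0.38]
ft_force: [-0.7, 0.1, -3.4]
width: 0.0561
gripper_force: 30.0
t: 12.25
ee_pos: [0.54, 0.0951, 0.1802]
tcp_rot: [3.141, 0.001, -0.375]
ft_force: [1.3, -1.2, -3.8]
width: 0.0557
gripper_force: 30.0
t: 12.55
ee_pos: [0.5179, 0.0067, 0.1803]
tcp_rot: [3.141, 0.0, -0.375]
ft_force: [0.6, -0.3, -3.4]
width: 0.056
gripper_force: 30.0
t: 12.85
ee_pos: [0.4957, -0.0813, 0.1804]
tcp_rot: [3.141, 0.0, -0.375]
ft_force: [0.7, 0.2, -4.0]
width: 0.0559
gripper_force: 30.0
t: 13.15
ee_pos: [0.4736, -0.1693, 0.1804]
tcp_rot: [3.141, 0.0, -0.375]
ft_force: [0.3, 0.3, -3.5]
width: 0.0558
gripper_force: 30.0
t: 13.45
ee_pos: [0.4514, -0.2573, 0.1804]
tcp_rot: [3.142, 0.0, -0.375]
ft_force: [-1.2, 0.0, -3.5]
width: 0.056
gripper_force: 30.0
t: 13.95
ee_pos: [0.4312, -0.3405, 0.1803]
tcp_rot: [-3.141, 0.001, -0.378]
ft_force: [0.0, 0.5, -2.8]
width: 0.0554
gripper_force: 30.0
[ 0.43150637 -0.33979838  0.18031235] [-3.14113709e+00  7.34193524e-04 -3.77368882e-01] 0.05590118108818793
```

View pics/w6.png

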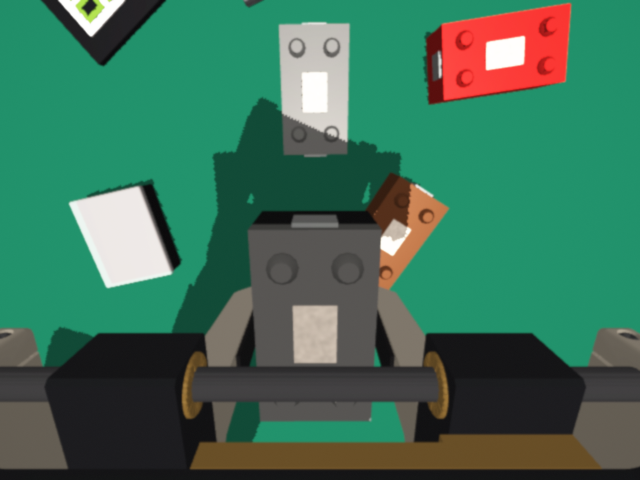

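The base case is at about (315,90): lugs at (297,47), (332,47), (299,133) and (331,133), parallel to the held case. The brown look-alike is clear of it at (410,225).

```bash
cat > m4.py <<'E'
from h import *
f=dict(np.load("f_w6.npz"));p=f["p"];r=R.from_quat(f["q"])
w=cloud(f);q=r.inv().apply((w.reshape(-1,3)-p)).reshape(w.shape)
print("lid world z",np.nanmedian(w[70:110,285:345,2]))
L=[]
for c,rr in((297,47),(332,47),(299,133),(331,133)):
    s=q[rr-11:rr+12,c-11:c+12].reshape(-1,3);z=p[2]-s[:,2]
    t=s[z>np.nanmax(z)-.003];L.append((t.max(0)+t.min(0))/2);print(len(t),L[-1].round(4),np.nanmax(z))
L=np.array(L);print("centre",L.mean(0)[:2].round(4),"edges dx",(L[:2].mean(0)-L[2:].mean(0)).round(4))
d=L[:2].mean(0)-L[2:].mean(0);print("angle tool",np.rad2deg(np.arctan2(d[1],d[0])))
s=q[15:165,268:362].reshape(-1,3);z=p[2]-s[:,2];s=s[(z>.035)&(z<.05)]
print("rect",cv2.minAreaRect((s[:,:2]*1000).astype(np.float32)))
print("world",(p+r.apply([*L.mean(0)[:2],0])).round(4))
E
python3 m4.py
```

```text
lid world z 0.040741429285476694
131 [ 0.1549 -0.0143  0.1332] 0.048581915333493625
167 [0.1551 0.0139 0.1336] 0.04822669322718917
114 [ 0.0891 -0.0136  0.1333] 0.04848878112963717
118 [0.0887 0.0141 0.1334] 0.04841886722338448
centre [0.1219 0.    ] edges dx [ 0.0661 -0.0004  0.    ]
angle tool -0.3877028699063805
rect ((122.3380355834961, 0.0939788818359375), (56.0763053894043, 103.83269500732422), 89.36943817138672)
world [ 0.5448 -0.3848  0.1802]
```

```bash
python3 -m crank '[[0,0,-0.006,0.2,0,0,1],[0,0,-0.006,0.5,0,0,1],[0,0,-0.006,0.8,0,0,1],[0,0,-0.006,0.8,0,0,1]]'
python3 -m crank '[[0,0,0,0.25,0,0,1],[0,0,0,0.41,0,0.2,1],[0,0,0,0.415,0,0.4,1],[0,0,0,0.415,0,0.55,1],[0,0,0,0.415,0,0.55,1]]'
python3 -m crank '[[0,0,0,0,0,0.2,1],[0,0,0,0,0,0.4,1],[0,0,0,0,0,0.5,1],[0,0,0,0,0,0.5,1],[0,0,0,0,0,0.5,1]]'
python3 - <<'E'
from h import *
p,r=pose();print(p,observe()["tcp_rot"],observe()["ft_force"],rel([.5448-.0004*.93,-.3848+.0004*.37,.049]))
E
```

```text
t: 14.4
ee_pos: [0.5089, -0.3692, 0.1803]
tcp_rot: [-3.142, -0.001, -0.369]
ft_force: [-1.0, -0.3, -4.1]
width: 0.056
gripper_force: 30.0
t: 14.9
ee_pos: [0.5438, -0.3832, 0.1233]
tcp_rot: [-3.14, 0.004, -0.371]
ft_force: [0.1, -0.7, -2.8]
width: 0.0557
gripper_force: 30.0
t: 15.4
ee_pos: [0.5453, -0.385, 0.0768]
tcp_rot: [3.141, -0.001, -0.372]
ft_force: [-0.3, -0.2, -2.7]
width: 0.0555
gripper_force: 30.0
[ 0.54533998 -0.38497829  0.07680745] [ 3.14121157e+00 -1.17883788e-03 -3.71603554e-01] [-0.34834559 -0.20444109 -2.7154266 ] [array([-0.01 ,  0.   ,  0.278])]
```

Aligned within 1 mm. I'll descend slowly with a force check.

```bash
python3 -m crank '[[0,0,0,-0.01,0,0.07,1],[0,0,0,-0.01,0,0.14,1],[0,0,0,-0.01,0,0.18,1],[0,0,0,-0.01,0,0.18,1]]'
python3 -m crank '[[0,0,0,0,0,0.02,1],[0,0,0,0,0,0.04,1],[0,0,0,0,0,0.05,1],[0,0,0,0,0,0.05,1]]'
```

```text
t: 15.8
ee_pos: [0.5437, -0.3841, 0.0568]
tcp_rot: [-3.141, 0.001, -0.372]
ft_force: [0.1, 0.9, -3.2]
width: 0.0559
gripper_force: 30.0
t: 16.2
ee_pos: [0.544, -0.3844, 0.0525]
tcp_rot: [-3.142, 0.0, -0.372]
ft_force: [-0.9, -1.1, -3.3]
width: 0.0558
gripper_force: 30.0
```

```bash
python3 -m crank '[[0,0,0,0,0,0.01,1],[0,0,0,0,0,0.02,1],[0,0,0,0,0,0.02,1]]'
python3 -m crank '[[0,0,0,0,0,0.01,1],[0,0,0,0,0,0.015,1],[0,0,0,0,0,0.015,1]]'
```

```text
t: 16.5
ee_pos: [0.5444, -0.3846, 0.0508]
tcp_rot: [3.141, -0.001, -0.372]
ft_force: [1.7, -0.3, -3.2]
width: 0.0558
gripper_force: 30.0
t: 16.8
ee_pos: [0.5445, -0.3847, 0.0494]
tcp_rot: [3.141, -0.001, -0.372]
ft_force: [4.4, -2.2, -1.9]
width: 0.0556
gripper_force: 30.0
```

```bash
python3 -m crank '[[0,0,0,0.008,0,0,1],[0,0,0,0.008,0,0.006,1],[0,0,0,0.008,0,0.01,1],[0,0,0,0.008,0,0.01,1]]'
python3 -m crank '[[0,0,0,0,0,0.005,1],[0,0,0,0,0,0.01,1],[0,0,0,0,0,0.01,1]]'
```

```text
t: 17.2
ee_pos: [0.5447, -0.3847, 0.0492]
tcp_rot: [3.142, 0.0, -0.372]
ft_force: [-3.0, 1.2, 9.4]
width: 0.0558
gripper_force: 30.0
t: 17.5
ee_pos: [0.5447, -0.3847, 0.0492]
tcp_rot: [3.141, 0.0, -0.372]
ft_force: [-6.5, 4.0, 18.4]
width: 0.0559
gripper_force: 30.0
```

```bash
cat > m5.py <<'E'
from h import *
import sys
for n in("side","scene"):
    f=grab_frame(n);w=cloud(f);a=-.372
    d=w[...,:2]-[.5446,-.3846];U=d[...,0]*np.cos(a)+d[...,1]*np.sin(a);V=-d[...,0]*np.sin(a)+d[...,1]*np.cos(a)
    for s,(lo,hi) in dict(neg=(-.052,-.042),pos=(.042,.052)).items():
        m=(U>lo)&(U<hi)&(abs(V)<.026)&(w[...,2]>.06)&(w[...,2]<.11);print(n,s,m.sum(),np.percentile(w[m][:,2],[25,50,75]).round(4) if m.sum() else"")
    m=(abs(U)<.08)&(abs(V)<.06)&(w[...,2]>.073)&(w[...,2]<.092)
    if len(sys.argv)>1 and m.sum():print(n,cv2.minAreaRect((np.c_[U[m],V[m]]*1000).astype(np.float32)))
    if n=="side" and len(sys.argv)>1: cv2.imwrite("pics/"+sys.argv[1],cv2.resize(f["frame"][280:480,200:440],(720,600))[...,::-1])
E
python3 m5.py
```

```text
side neg 115 [0.0783 0.0794 0.0804]
side pos 111 [0.0781 0.0792 0.0803]
scene neg 16 [0.0696 0.0767 0.0796]
scene pos 69 [0.0695 0.0779 0.0808]
```

Lid at 0.0793, level, so the case is seated. Ease the load, release, rise.

```bash
python3 -m crank '[[0,0,0,-0.004,0,-0.012,1],[0,0,0,-0.004,0,-0.012,1]]'
python3 -m crank '[[0,0,0,0,0,0,0],[0,0,0,0,0,0,-0.4],[0,0,0,0,0,0,-0.6],[0,0,0,0,0,0,-0.6],[0,0,0,0,0,0,-0.6]]'
python3 -m crank '[[0,0,0,0,0,-0.1,-0.6],[0,0,0,0,0,-0.3,-0.6],[0,0,0,0,0,-0.6,-0.6],[0,0,0,0,0,-1,-0.6]]'
python3 -m crank '[[0,0,0,-0.3,0,-0.4,-0.6],[0,0,0,-0.6,0,-0.8,-0.6],[0,0,0,-1,0,-0.8,-0.6],[0,0,0,-1,0,-0.8,-0.6]]'
python3 m5.py s7.png
```

```text
t: 17.8
ee_pos: [0.5446, -0.3847, 0.0492]
tcp_rot: [3.141, -0.001, -0.372]
ft_force: [-0.3, 1.4, 8.8]
width: 0.0557
gripper_force: 30.0
t: 18.3
ee_pos: [0.5442, -0.3844, 0.048]
tcp_rot: [-3.141, 0.001, -0.372]
ft_force: [0.6, 0.1, -0.3]
width: 0.074
gripper_force: 0.0
t: 18.7
ee_pos: [0.5437, -0.384, 0.1487]
tcp_rot: [-3.141, 0.002, -0.372]
ft_force: [0.4, -0.2, 0.0]
width: 0.0741
gripper_force: 0.0
t: 19.1
ee_pos: [0.4482, -0.3468, 0.2301]
tcp_rot: [3.141, -0.0, -0.372]
ft_force: [0.5, -0.5, 0.4]
width: 0.0744
gripper_force: 0.0
side neg 143 [0.0782 0.0792 0.0803]
side pos 110 [0.0776 0.0788 0.0799]
side ((-1.7741241455078125, -0.5822944641113281), (103.70575714111328, 58.946571350097656), 0.28782883286476135)
scene neg 44 [0.0796 0.081  0.0819]
scene pos 68 [0.0681 0.0776 0.0811]
scene ((-0.50030517578125, -0.6706008911132812), (103.88629150390625, 64.07783508300781), 0.8006479740142822)
```

View pics/s7.png

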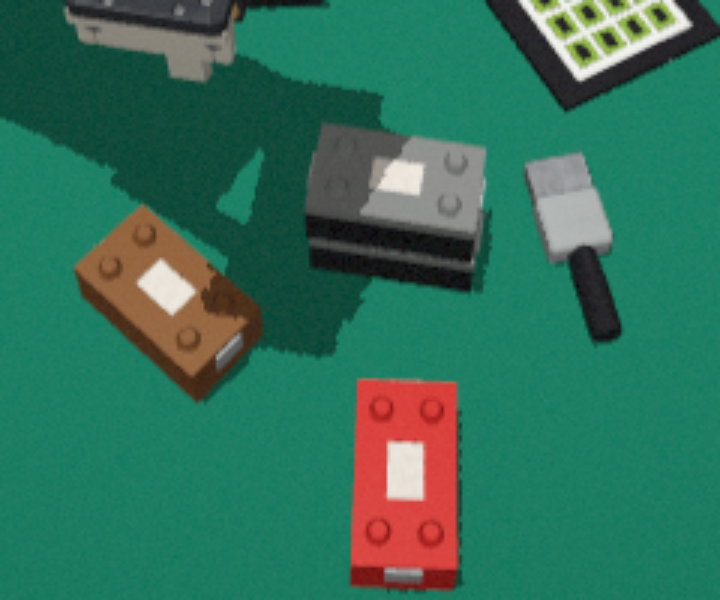

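The picture shows the case stacked flush at (395,205), aligned and level with the one below, and the bystanders undisturbed. Gripper is clear; handing in.

```bash
python3 -c "
from plant import sign_off
print(sign_off())"
```

```text
the job is handed in; nothing more can be done
None
```

I pulled the drawer about 162 mm open, took the case out and set it down on the matching case, with its lid measuring level at 79 mm (80 expected when locked), then handed the job in at about 19 s.

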